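# Find the twisted pan lid and rack it

## Robot

A 6-joint arm with a two-finger parallel gripper is mounted at the origin on the work surface. World frame = base frame: x ahead of the robot, y to its left, z up, the work surface at z = 0. Lengths are in m, angles in rad, forces in N, time in s.
With the tool pointing down it reaches from about 0.375 to 0.975 m from the base axis. Payload 3.8 kg.
Tool frame: the origin (TCP) lies midway between the tips of the shut fingers; the grasp point (between the pads) lies 19 mm behind it; x points along the fingers, y is the direction in which the jaws open and shut, and the axes are right-handed (so a half turn about x gives the same grasp; the last joint's range is limited). The gripper opens to 85 mm and grips with 20 to 120 N. Pads are 22 mm wide; open, the fingers measure 114 mm over their backs; the gripper's body (76 mm by 85 mm) begins 54 mm behind the grasp point. The pads swing forward as they close: fully open they stand 13 mm farther back than shut.
Start: joints at [-1.357, 0.264, 1.604, -0, 1.274, -0.037], TCP at [0.168, -0.654, 0.231] pointing down, gripper open.
Joint ranges: [-2.63, 2.63], [-0.94, 2.18], [0.31, 2.57], [-1.31, 4.45], [0, 2.66], [-2.55, 2.55]. Speed limits (rad/s): [2.57, 2.57, 3.14, 3.14, 3.14, 3.14].

## Interface

Orientations are given as a rotation vector (axis times angle).
In Python, from workcell import read_state, read_camera, get_calibration, finish_job gives the robot as it stands. The module is installed in compiled form; this text tells all that it offers.
- The arm moves only by the shell command python3 -m creep 'ROWS' [FORCE]. ROWS is JSON, a list of rows, each a list of 3 entries, a list of its own where there are three numbers: the closure in counts, from 0 (fully open) to 255 (shut), then the shift along the world's x, y, z in mm, then the turn about the world's z in rad. In form: [[hand, [tx, ty, tz], spin], ...]. A call has exactly 8 rows; each row shifts and turns the commanded pose from where the row before left it; what a row does not reach is not made up. A row lasts 1/12 s, in which the tool goes at most 41.7 mm and 7.16 degrees, less where a joint would pass 70% of its speed; a pose out of reach is approached as far as the arm can. A call is refused whole if a number of a shift passes 41.7 or a number of a turn 0.125, either way. A call with a gripper value outside its range is refused whole. The fingers move at their own pace and stop on an object; FORCE is the grip in N (left out, the last holds). Time passes only in rows, so rows that do not move let the fingers close, or fill a call up. It gives the time, the measured TCP pose, the force and the opening at its end, in the units of the state.
- read_state(): the state, without advancing time (a new reading comes with each control period).
- read_camera(name): name is "scene" or "top" or "wrist"; returns (picture, depth): 420x560x3 uint8, blue, green, red; 420x560 float32, m along the optical axis (not along the pixel's ray), 0 where there is no reading.
- get_calibration(name): a dict with "K" (3x3 intrinsics, pixels), "eye" and "orientation" of the camera in the world. Camera axes: x right, y down, z forward; pixel columns grow to the right and rows downward; lengths in m; the calibration is good to about 2 mm. A picture is of the moment at which its call begins: read the wrist's pose just before it. get_calibration takes no time and is no camera call; for the wrist camera it gives the pose at the moment of the call.
- finish_job(): hands the job in, once; it reports no verdict.
The state is a dict: "time": time; "q": joint angles; "joint_vel": joint speeds; "joint_torque": joint torques, N m; "tool_pos": TCP position; "tcp_rot": TCP orientation; "wrist_force": force on the tool from outside, world axes, zero at the start; "torque": the same for the moment, N m; "width": opening from 0.0 (shut) to 1.0 (fully open).
Only numpy, scipy, OpenCV 4.12 (cv2) and the standard library are available. Lean on these libraries where they do the work, as an engineer would, in place of code of your own. Each camera call takes 0.05 s, during which the arm holds its last target.

## Task

One of the two pan lids on the stone check plate is twisted: find it with the fingers by pushing down the corner opposite the green tab, which makes the twisted lid rock over while the true one stays still. After it has rocked, carry the twisted lid by its handle to the red sloping reject rack, lay it flat on the slope before letting go (do not drop it), and leave it there. Keep the true lid lying flat on the stone plate and do not shift or knock over the bottle, the jar or the straightedge.

Things in the scene. Friction and masses are not known exactly. Their poses are not given: they have to be found in the camera images.
- lid_1: one of two steel pan lids that look alike, one twisted, one true, either on either side of the plate. Panel 120 (x) by 150 mm (y), its upper face 15 mm above the underside; about 0.4 kg. Origin: centre of the underside, z up. Black bridge handle along y over the middle: bar 84 mm long, 16 mm wide, 34 to 52 mm above the underside. Green tab 30 by 30 by 6 mm on top of the +x +y corner
- lid_2: the other of the two lids, same sizes, axes, handle and tab as lid_1. Grip either lid from above across the width of its handle bar (fingers closing along the lid's x); 19 mm are free between panel and bar
- lid_1_tab (a point): underside of lid_1's corner below the green tab, 5 mm in from both edges (lid frame +55, +70 mm). The tab's weight keeps this corner down on the plate; on the twisted lid it stands about 10 mm up while the opposite corner is pushed down, and falls back when let go; on the true lid it stays down
- lid_1_far (a point): underside of lid_1's corner opposite the tab, 5 mm in from both edges (lid frame -55, -70 mm). On the twisted lid it stands about 10 mm off the plate (lid tilted some 0.06 rad) and goes down to it under a push of 1 to 2 N; push on the bare panel about 15 mm in from both edges. On the true lid it lies on the plate
- lid_2_tab (a point): underside of lid_2's corner below the green tab, 5 mm in from both edges (lid frame +55, +70 mm). The tab's weight keeps this corner down on the plate; on the twisted lid it stands about 10 mm up while the opposite corner is pushed down, and falls back when let go; on the true lid it stays down
- lid_2_far (a point): underside of lid_2's corner opposite the tab, 5 mm in from both edges (lid frame -55, -70 mm). On the twisted lid it stands about 10 mm off the plate (lid tilted some 0.06 rad) and goes down to it under a push of 1 to 2 N; push on the bare panel about 15 mm in from both edges. On the true lid it lies on the plate
- plate_top (a point): centre of the upper face of the dark grey granite check plate, 300 mm (x) by 460 mm (y), its face 40 mm above the table, fixed; z up. The lids lie on it side by side along its y, a steel straightedge 25 by 200 by 8 mm lies along its edge away from the robot
- rack_face: sloping face of the fixed red reject rack, 190 mm up the slope by 216 mm wide; origin: centre of its upper surface, 85 mm above the table. x points up the slope, away from the robot, y across it, z square out of the face. The face slopes 30 degrees from level. A lip 18 mm high, 8 mm thick closes its lower (-x) edge, side rims 12 mm high and 6 mm thick its sides (204 mm clear between them); the upper edge is open
- spray_bottle: bystander: white bottle with green cap, 70 mm across, 190 mm tall; origin at the centre of its underside
- straightedge: bystander: steel straightedge 25 by 200 by 8 mm lying on the stone plate; origin at the centre of its underside
- spawn_jar: bystander: amber glass jar, 80 mm across, 120 mm tall; origin at the centre of its underside

How it is judged:
On the way, in this order (a step that is already met when the one before it is completed fails the run):
1. the twisted lid is rocked over on the stone plate by the fingers: the corner opposite the tab is down (within 3 mm), the tab corner more than 6 mm up, the lid still resting on the plate (z of lid_1_far in the frame of plate_top below 0.003 m and z of lid_1_tab in the frame of plate_top above 0.006 m and z of lid_1 in the frame of plate_top below 0.005 m and contact force between the fingers and lid_1 above 0.3 N), for 0.1 s.
2. the twisted lid, still held, is laid on the rack's face: within 15 mm of it and within 0.2 rad of its slope (x of lid_1 in the frame of rack_face between -0.045 and 0.045 m and y of lid_1 in the frame of rack_face between -0.04 and 0.04 m and z of lid_1 in the frame of rack_face below 0.015 m and angle between the z axis of lid_1 and the z axis of rack_face, either way round below 0.2 rad and contact force between the fingers and lid_1 above 1 N), for 0.1 s.
At the end, for the whole second after the job is handed in: The twisted lid (lid_1) lies at rest on the rack's sloping face, handle up, flat on it (within 0.12 rad), its centre within 45 mm up or down the slope and 40 mm across of the face's centre, let go; the true lid (lid_2) lies flat and at rest on the stone plate (x of lid_1 in the frame of rack_face between -0.045 and 0.045 m and y of lid_1 in the frame of rack_face between -0.04 and 0.04 m and z of lid_1 in the frame of rack_face between -0.005 and 0.012 m and angle between the z axis of lid_1 and the z axis of rack_face, either way round below 0.12 rad and angle between lid_1's own z axis and vertical below 0.8 rad and linear speed of each of lid_1, lid_2 below 0.02 m/s and z of lid_2 in the frame of plate_top between -0.004 and 0.005 m and angle between lid_2's own z axis and vertical below 0.05 rad); the robot touches nothing.
It fails at once if a bystander is shifted by more than 40 mm (distance of any of spray_bottle, straightedge, spawn_jar from where it was at the start of the episode above 0.04 m).
It fails at once if a bystander is knocked over (angle between any of spray_bottle, straightedge, spawn_jar's own z axis and vertical above 0.5 rad).
It also fails if it takes over 61 s, if anything falls off the work surface, if the arm or the gripper's body presses on something with over 40 N, if the wrist force passes 120 N, or if a joint passes its speed limit or range.

## Working session

There is one attempt and no reset: what is moved stays moved. The work goes in short steps, Python scripts to look and compute and a shell command to move; the robot and the scene stay as the last step left them, time stands still between calls to the robot, and variables do not carry over. Pictures are saved under pics/ and viewed, and the job is handed in when it is done.

```bash
mkdir -p pics; ls
python3 - <<'E'
from workcell import *
import cv2,numpy as np,pickle
print(read_state())
for n in ("scene","top","wrist"):
    c=get_calibration(n);p,d=read_camera(n);cv2.imwrite(f"pics/{n}0.png",p);pickle.dump((c,p,d),open(f"{n}0.pkl","wb"));print(n,c)
E
```

```text
pics
{'time': 0.0, 'q': array([-1.35688506e+00,  2.64789060e-01,  1.60535275e+00, -1.43503252e-05,
        1.27366997e+00, -3.69146524e-02]), 'joint_vel': array([ 0.00101294,  0.00092668, -0.00052116,  0.00171035, -0.00040164,
        0.00102841]), 'joint_torque': array([ 2.28880701e-03, -5.15109229e+01, -3.67315578e+01,  3.37048441e-04,
        1.30540301e-02, -9.58843032e-07]), 'tool_pos': array([ 0.16737086, -0.65318707,  0.22994928]), 'tcp_rot': array([ 2.08864831,  0.26568356, -2.08909002]), 'wrist_force': array([ 0.25488419, -0.04586409, -0.07606496]), 'torque': array([ 3.19332162e-02,  6.26503324e-05, -1.66663015e-02]), 'width': 0.9962684071620783}
scene {'K': array([[530.30735784,   0.        , 279.09418719],
       [  0.        , 530.30735784, 208.54045382],
       [  0.        ,   0.        ,   1.        ]]), 'eye': array([1.59355871, 0.69799419, 1.55518847]), 'orientation': array([-1.30844241, -2.34583161,  0.86732978])}
top {'K': array([[526.46567649,   0.        , 280.76522351],
       [  0.        , 526.46567649, 206.80261874],
       [  0.        ,   0.        ,   1.        ]]), 'eye': array([0.37306183, 0.00211949, 1.84906495]), 'orientation': array([-2.1557841 ,  2.19192592, -0.08878216])}
wrist {'K': array([[307.39651297,   0.        , 275.73861688],
       [  0.        , 307.39651297, 213.386723  ],
       [  0.        ,   0.        ,   1.        ]]), 'eye': array([ 0.24283746, -0.63415455,  0.37292127]), 'orientation': array([ 2.2791419 , -1.76637103, -0.28087233])}
```

View pics/scene0.png

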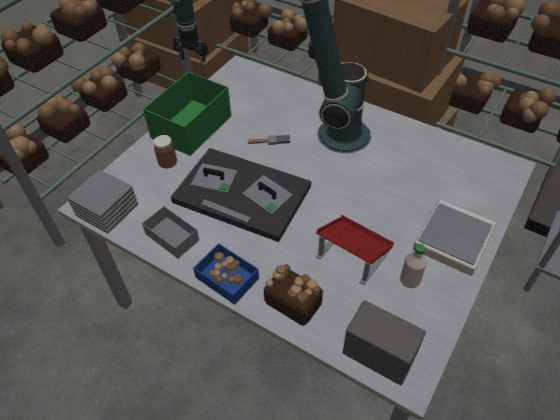

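View pics/top0.png

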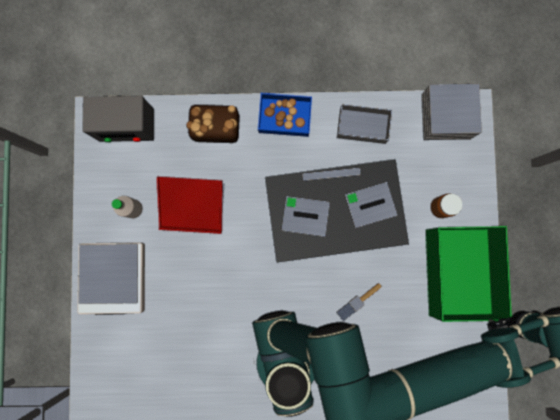

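View pics/wrist0.png

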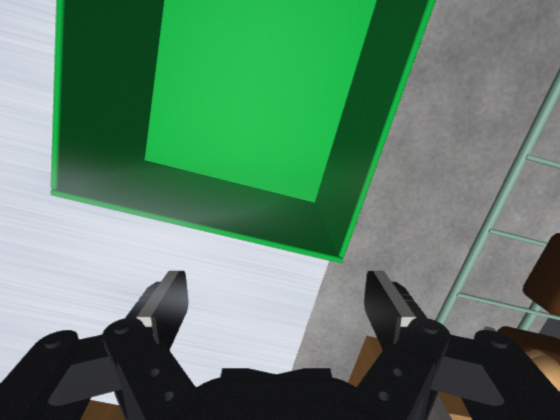

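The top view shows the plate with two lids (handles at about (307,215) and (372,204)), tabs at (291,202) and (352,198), the rack at (190,205), the straightedge at (331,174), the jar at (449,205) and the bottle at (120,205). Next I'll enlarge the crops.

```bash
cat > h.py <<'E'
import numpy as np,cv2,pickle
from scipy.spatial.transform import Rotation as R
def load(n): return pickle.load(open(n+".pkl","rb"))
def pt(c,u,v,z):
    k=c["K"]; p=np.array([(u-k[0,2])/k[0,0]*z,(v-k[1,2])/k[1,1]*z,z])
    return np.array(c["eye"])+R.from_rotvec(c["orientation"]).apply(p)
def cloud(c,d):
    v,u=np.mgrid[:d.shape[0],:d.shape[1]];k=c["K"]
    p=np.stack([(u-k[0,2])/k[0,0]*d,(v-k[1,2])/k[1,1]*d,d],-1)
    return p@R.from_rotvec(c["orientation"]).as_matrix().T+np.array(c["eye"])
def ray(c,u,v,h):
    a=pt(c,u,v,1.);e=np.array(c["eye"]);t=(h-e[2])/(a-e)[2];return e+t*(a-e)
def tri(l):
    A=np.zeros((3,3));b=np.zeros(3)
    for c,u,v in l:
        e=np.array(c["eye"]);d=pt(c,u,v,1.)-e;d/=np.linalg.norm(d);P=np.eye(3)-np.outer(d,d);A+=P;b+=P@e
    return np.linalg.solve(A,b)
def crop(p,x0,y0,x1,y1,s,f):
    cv2.imwrite(f,cv2.resize(p[y0:y1,x0:x1],None,fx=s,fy=s,interpolation=cv2.INTER_CUBIC))
E
python3 - <<'E'
from h import *
c,p,d=load("top0");X=cloud(c,d)
crop(p,255,150,415,270,5,"pics/c1.png");crop(p,145,165,235,245,7,"pics/c2.png")
for n,(u,v) in dict(stone=(290,250),table=(200,300),bar1=(307,215),bar2=(372,204),pan1=(320,230),pan2=(390,215),rackU=(190,182),rackL=(190,226),bin_rim=(430,300),bottle=(118,204),jar=(449,203)).items(): print(n,X[v,u].round(4))
c,p,d=load("scene0");crop(p,165,140,325,260,5,"pics/c3.png");crop(p,305,205,405,285,7,"pics/c4.png")
E
```

```text
stone [ 0.3827 -0.0178  0.0477]
table [0.2155 0.2963 0.0074]
bar1 [ 0.498  -0.0761  0.0944]
bar2 [ 0.5315 -0.2946  0.0914]
pan1 [ 0.4487 -0.1208  0.0588]
pan2 [ 0.4958 -0.3603  0.0581]
rackU [0.6111 0.3088 0.1288]
rackL [0.4708 0.3253 0.0375]
bin_rim [ 0.2044 -0.494   0.0231]
bottle [0.5366 0.5277 0.1863]
jar [ 0.5278 -0.5428  0.1208]
```

View pics/c1.png

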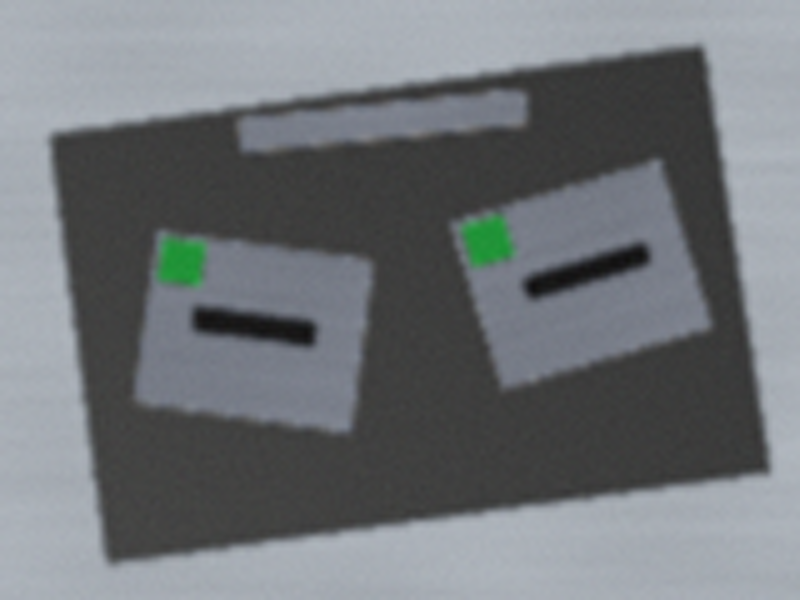

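View pics/c2.png

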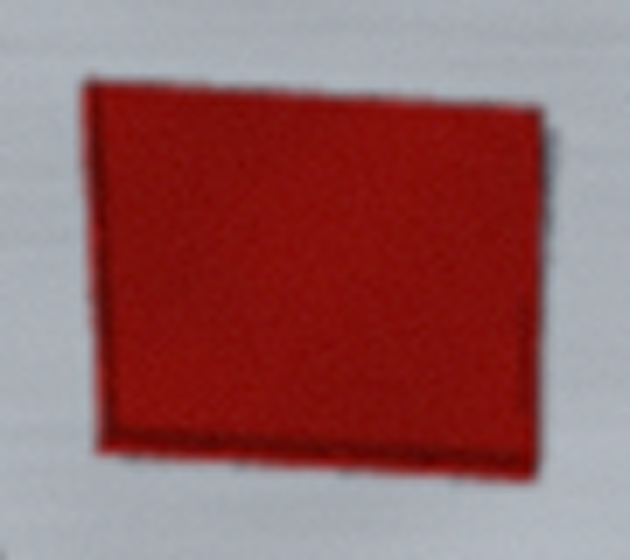

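View pics/c3.png

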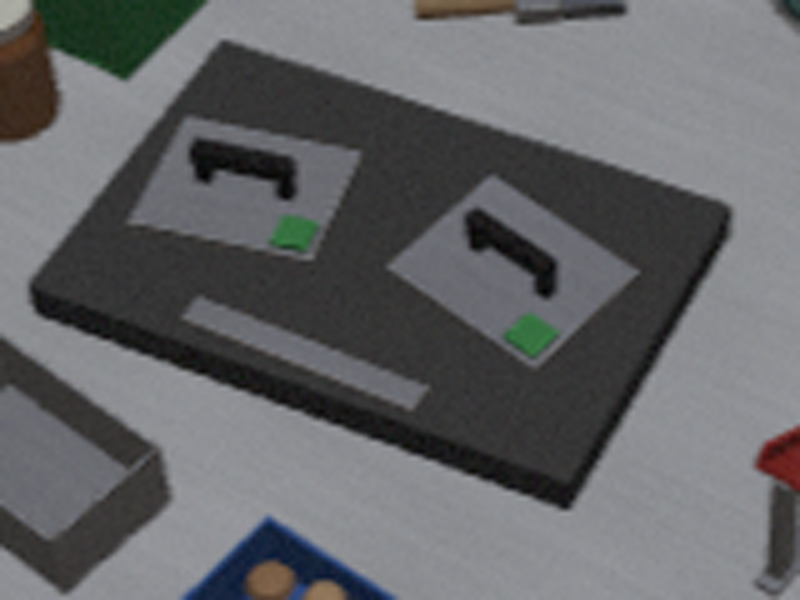

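View pics/c4.png

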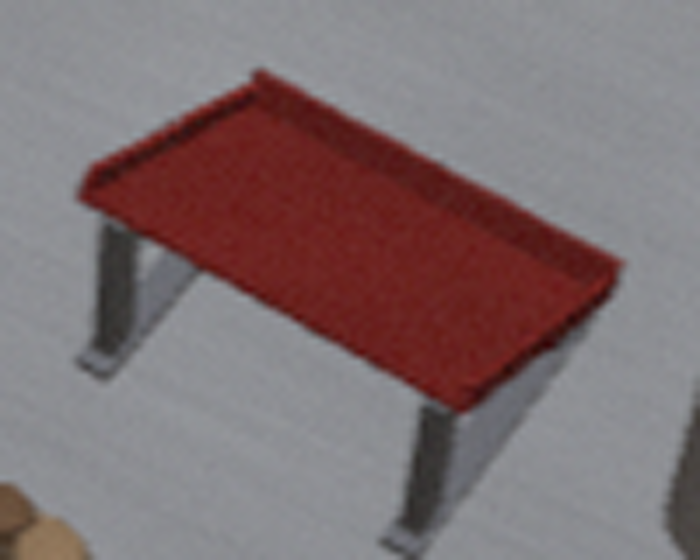

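Run:
```python
from h import *
for n in("top0","scene0"):
    c,p,d=load(n);X=cloud(c,d);P=X.reshape(-1,3)
    m=(np.abs(P[:,2])<.02)&(P[:,0]>.2)&(P[:,0]<.75)&(abs(P[:,1])<.65)&(d.reshape(-1)>0)
    Q=P[m]
    for _ in range(4):
        A=np.c_[Q[:,:2],np.ones(len(Q))];s=np.linalg.lstsq(A,Q[:,2],rcond=None)[0];r=Q[:,2]-A@s;Q=Q[abs(r)<.005]
    print(n,"table plane",s.round(4),r.std().round(5),len(Q))
    pb=p.astype(int)
    Z=X[...,2]-(X[...,:2]@s[:2]+s[2])
    b,g,rr=pb[...,0],pb[...,1],pb[...,2]
    # panels: greyish bluish > 90 within plate height
    for nm,(cx,cy) in dict(L=(.50,-.076),Rr=(.53,-.295)).items():
        m=(abs(X[...,0]-cx)<.09)&(abs(X[...,1]-cy)<.1)&(b>90)&(abs(g-rr)<15)&(Z>.045)&(Z<.075)&(d>0)
        m=cv2.erode(m.astype(np.uint8),np.ones((3,3)))>0
        q=X[m];z=Z[m];A=np.c_[q[:,:2]-[cx,cy],np.ones(len(q))];s2=np.linalg.lstsq(A,z,rcond=None)[0]
        print(nm,len(q),"slope,h",s2.round(4),(z-A@s2).std().round(4))
```

```text
top0 table plane [-0.0014 -0.0014  0.002 ] 0.00268 25994
L 853 slope,h [-0.0544 -0.0305  0.0552] 0.0046
Rr 814 slope,h [0.0012 0.0057 0.0544] 0.0041
scene0 table plane [-0.0015 -0.0004  0.0016] 0.0026 16490
L 434 slope,h [-0.0323 -0.016   0.0552] 0.0041
Rr 321 slope,h [0.0064 0.0044 0.0547] 0.004
```

Run:
```python
from h import *
ct=load("top0")[0];cs=load("scene0")[0]
T=lambda u,v:(ct,255+(u+.5)/5-.5,150+(v+.5)/5-.5)
S=lambda u,v:(cs,165+(u+.5)/5-.5,140+(v+.5)/5-.5)
o={}
for n,a,b in [("tab",(158,230),(536,370)),("far",(352,433),(492,175)),("+x-y",(374,260),(387,266)),("-x+y",(134,404),(638,272)),("bar",(254.5,321),(512,237)),
 ("R tab",(452,219),(312,260)),("R far",(711,328),(187,116)),("R+x-y",(660,160),(128,223)),("R-x+y",(502,388),(361,152)),("stone cor",(51,133),(570,495)),("stone2",(768,472),(222,42)),("stone3",(108,560),(728,207))]:
    o[n]=tri([T(*a),S(*b)]);print(n,o[n].round(4))
print("ctr",(sum(o[k] for k in("tab","far","+x-y","-x+y"))/4).round(4))
y=o["tab"]-o["+x-y"]+o["-x+y"]-o["far"];x=o["tab"]-o["-x+y"]+o["+x-y"]-o["far"]
print("yaw from y",np.arctan2(-y[0],y[1]),np.linalg.norm(y)/2,"from x",np.arctan2(x[1],x[0]),np.linalg.norm(x)/2)
# rack: crop c2 top (145,165,x7), c4 scene(305,205,x7)
T=lambda u,v:(ct,145+(u+.5)/7-.5,165+(v+.5)/7-.5)
S=lambda u,v:(cs,305+(u+.5)/7-.5,205+(v+.5)/7-.5)
r={}
for n,a,b in [("low+y",(100,450),(618,265)),("low-y",(537,476),(258,75)),("up+y",(86,82),(460,405)),("up-y",(542,108),(85,190))]:
    r[n]=tri([T(*a),S(*b)]);print(n,r[n].round(4))
y=r["low+y"]-r["low-y"];print("rack yaw",np.arctan2(-y[0],y[1]),np.linalg.norm(y));y=r["up+y"]-r["up-y"];print("rack yaw",np.arctan2(-y[0],y[1]),np.linalg.norm(y))
# plane fit of rack
c,p,d=load("top0");X=cloud(c,d)
pb=p.astype(int);m=(pb[...,2]>80)&(pb[...,1]<40)&(pb[...,0]<40)&(X[...,1]>.2)&(d>0);m=cv2.erode(m.astype(np.uint8),np.ones((9,9)))>0
q=X[m];ctr=q.mean(0);u,s,vt=np.linalg.svd(q-ctr,full_matrices=False);n=vt[2]*np.sign(vt[2,2]);print("rack ctr",ctr,"n",n,np.arccos(n[2])*57.3,"dir",np.arctan2(-n[1],-n[0]))
```

```text
tab [ 0.5688 -0.0071  0.0481]
far [ 0.4272 -0.137   0.0584]
+x-y [ 0.5453 -0.1552  0.0546]
-x+y [0.4498 0.0103 0.0522]
bar [ 0.5014 -0.0701  0.0944]
R tab [ 0.5717 -0.2079  0.0564]
R far [ 0.495  -0.3843  0.0536]
R+x-y [ 0.6111 -0.3533  0.0527]
R-x+y [ 0.4565 -0.2407  0.0548]
stone cor [0.6403 0.0666 0.0274]
stone2 [ 0.397  -0.4245  0.0353]
stone3 [0.3443 0.0293 0.038 ]
ctr [ 0.4978 -0.0723  0.0533]
yaw from y -0.15496432712510153 0.14964342597327096 from x -0.14887974527518827 0.11994523750269014
low+y [0.4621 0.4288 0.0532]
low-y [0.4454 0.2167 0.0511]
up+y [0.6322 0.4156 0.133 ]
up-y [0.6146 0.2042 0.1324]
rack yaw -0.07841213719271654 0.21278064798378413
rack yaw -0.08292343606291316 0.21216835703877848
rack ctr [0.53670624 0.31551063 0.08279115] n [-0.50308866  0.0428086   0.86317392] 30.327392861083666 dir -0.08488708052060781
```

Run:
```python
from h import *
M=R.from_rotvec([2.08864831,0.26568356,-2.08909002]).as_matrix();print(M.round(3))
c,p,d=load("top0");X=cloud(c,d)
m=(p[...,1]>100)&(p[...,2]<60)&(p[...,0]<90)&(X[...,1]<-.4)
print("bin z",np.percentile(X[m],[1,50,99],axis=0).round(3))
```

```text
[[-0.     0.248 -0.969]
 [ 0.002 -0.969 -0.248]
 [-1.    -0.002 -0.   ]]
bin z [[ 0.155 -0.709 -0.005]
 [ 0.298 -0.623  0.007]
 [ 0.444 -0.492  0.165]]
```

```bash
python3 -m creep '[[255,[17,33,2],0.073],[255,[17,33,2],0.073],[255,[17,33,0],0.073],[255,[17,33,0],0.073],[255,[17,33,0],0.073],[255,[17,33,0],0.073],[255,[17,33,0],0.073],[255,[17,33,0],0.073]]' 20; python3 -m creep '[[255,[17,33,-10],0.073],[255,[17,33,-10],0.073],[255,[17,33,-13],0.073],[255,[17,33,-13],0.073],[255,[17,33,-13],0.073],[255,[17,33,-13],0.073],[255,[17,33,-13],0.073],[255,[17,33,-13],0.073]]'
```

```text
time: 0.82
tool_pos: [0.3038, -0.388, 0.235]
tcp_rot: [1.725, 0.769, -1.725]
wrist_force: [0.7, -0.3, 0.5]
width: 0.002
time: 1.48
tool_pos: [0.4398, -0.124, 0.1367]
tcp_rot: [1.318, 1.135, -1.317]
wrist_force: [0.9, -0.0, 0.0]
width: 0.002
```

```bash
python3 -m creep '[[255,[5,0,-16],0],[255,[0,0,-16],0],[255,[0,0,-16],0],[255,[0,0,-16],0],[255,[0,0,0],0],[255,[0,0,0],0],[255,[0,0,0],0],[255,[0,0,0],0]]'
python3 - <<'E'
from h import *
from workcell import *
c=get_calibration("wrist");p,d=read_camera("wrist");cv2.imwrite("pics/w1.png",p);pickle.dump((c,p,d),open("w1.pkl","wb"));print(read_state()["wrist_force"],read_state()["tool_pos"])
c=get_calibration("scene");p,d=read_camera("scene");pickle.dump((c,p,d),open("s1.pkl","wb"));crop(p,165,140,325,260,5,"pics/s1.png")
E
```

```text
time: 2.15
tool_pos: [0.4455, -0.1264, 0.0745]
tcp_rot: [1.321, 1.131, -1.319]
wrist_force: [-0.5, -0.4, -0.7]
width: -0.003
[-0.28576046 -0.40813878  0.12189864] [ 0.44552135 -0.12638514  0.0745799 ]
```

View pics/w1.png

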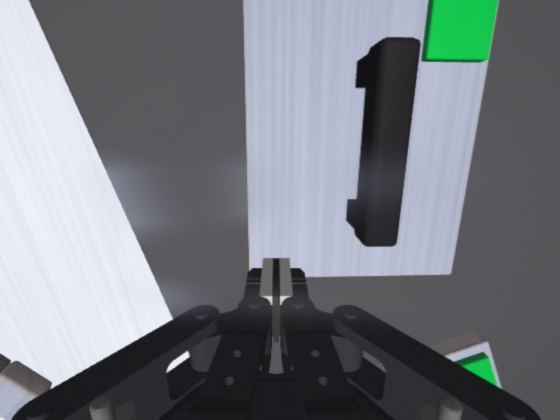

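View pics/s1.png

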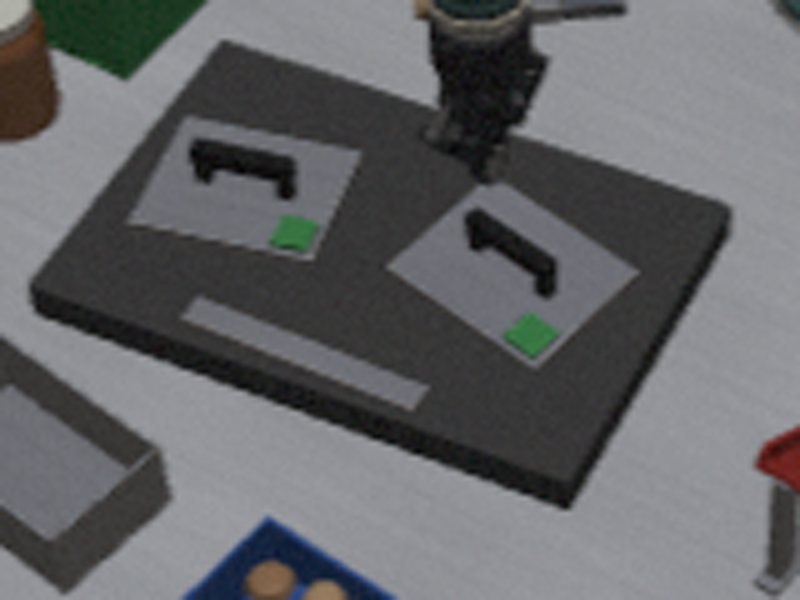

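Run:
```python
from h import *
c,p,d=load("w1");X=cloud(c,d)
print("far corner",ray(c,249,277,.0655),"+x-y",ray(c,453,273,.058))
for u,v in[(256,262),(300,150),(440,262),(385,150),(460,40),(120,100),(350,260)]: print((u,v),X[v,u].round(4))
M=R.from_rotvec(c["orientation"]);q=M.inv().apply(np.array([.4455,-.1264,.0745])-c["eye"]);print("tcp px",q[:2]/q[2]*307.4+[275.7,213.4])
```

```text
far corner [ 0.42876004 -0.13144827  0.0655    ] +x-y [ 0.54528962 -0.15111675  0.058     ]
(256, 262) [ 0.4334 -0.1255  0.0603]
(300, 150) [ 0.4662 -0.0678  0.0564]
(440, 262) [ 0.5391 -0.1443  0.0554]
(385, 150) [ 0.4979 -0.0687  0.0915]
(460, 40) [ 0.546  -0.029   0.0571]
(120, 100) [ 0.3746 -0.0287  0.0405]
(350, 260) [ 0.4866 -0.1336  0.058 ]
tcp px [277.51724648 272.8722103 ]
```

```bash
python3 -m creep '[[255,[1,5,0],0],[255,[0,0,-4],0],[255,[0,0,-4],0],[255,[0,0,-3],0],[255,[0,0,-3],0],[255,[0,0,-2],0],[255,[0,0,-2],0],[255,[0,0,0],0]]';python3 -m creep '[[255,[0,0,-1],0],[255,[0,0,0],0],[255,[0,0,-1],0],[255,[0,0,0],0],[255,[0,0,0],0],[255,[0,0,0],0],[255,[0,0,0],0],[255,[0,0,0],0]]'
python3 - <<'E'
from h import *
from workcell import *
c=get_calibration("wrist");p,d=read_camera("wrist");cv2.imwrite("pics/w2.png",p);pickle.dump((c,p,d),open("w2.pkl","wb"));print(read_state()["wrist_force"],read_state()["tool_pos"])
X=cloud(c,d)
for u,v in[(256,262),(300,150),(440,262),(385,150),(460,40),(120,100),(350,260)]: print((u,v),X[v,u].round(4))
E
```

```text
time: 2.92
tool_pos: [0.4452, -0.1208, 0.0547]
tcp_rot: [1.32, 1.134, -1.321]
wrist_force: [-0.7, 0.4, 1.9]
width: 0.003
time: 3.58
tool_pos: [0.4456, -0.121, 0.0534]
tcp_rot: [1.32, 1.133, -1.32]
wrist_force: [-1.0, -0.9, 1.4]
width: -0.004
[ 0.07982953 -0.79500877  0.76263754] [ 0.44560355 -0.12094283  0.0533541 ]
(256, 262) [ 0.4357 -0.1129  0.0539]
(300, 150) [ 0.4651 -0.0601  0.0544]
(440, 262) [ 0.5281 -0.1261  0.0557]
(385, 150) [ 0.4913 -0.06    0.0906]
(460, 40) [ 0.531  -0.0268  0.0627]
(120, 100) [ 0.3842 -0.0256  0.0401]
(350, 260) [ 0.4834 -0.1191  0.0538]
```

View pics/w2.png

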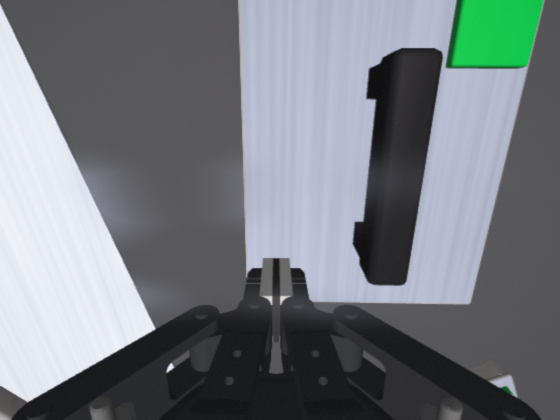

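```bash
python3 -m creep '[[255,[0,0,-1],0],[255,[0,0,0],0],[255,[0,0,-1],0],[255,[0,0,0],0],[255,[0,0,-1],0],[255,[0,0,0],0],[255,[0,0,0],0],[255,[0,0,0],0]]'
python3 - <<'E'
from h import *
from workcell import *
c=get_calibration("wrist");p,d=read_camera("wrist");pickle.dump((c,p,d),open("w3.pkl","wb"));print(read_state()["wrist_force"],read_state()["tool_pos"])
X=cloud(c,d)
pb=p.astype(int)
g=(pb[...,1]>130)&(pb[...,0]<90)
g[200:]=0
print("tab z",np.median(X[g&(X[...,1]>-.1)],axis=0))
m=(pb.min(-1)>120)&(X[...,2]<.075)&(X[...,2]>.045)&(X[...,0]>.42)&(X[...,0]<.56)&(X[...,1]>-.16)
q=X[m];A=np.c_[q[:,:2]-[.4985,-.072],np.ones(len(q))];s=np.linalg.lstsq(A,q[:,2],rcond=None)[0];print(len(q),s,(q[:,2]-A@s).std())
c,p,d=load("w1");X=cloud(c,d);pb=p.astype(int);g=(pb[...,1]>130)&(pb[...,0]<90);g[200:]=0;print("tab before",np.median(X[g&(X[...,1]>-.1)],axis=0))
m=(pb.min(-1)>120)&(X[...,2]<.075)&(X[...,2]>.045)&(X[...,0]>.42)&(X[...,0]<.56)&(X[...,1]>-.16)
q=X[m];A=np.c_[q[:,:2]-[.4985,-.072],np.ones(len(q))];s=np.linalg.lstsq(A,q[:,2],rcond=None)[0];print(len(q),s,(q[:,2]-A@s).std())
c=get_calibration("scene");p,d=read_camera("scene");pickle.dump((c,p,d),open("s3.pkl","wb"));crop(p,165,140,325,260,5,"pics/s3.png")
E
```

```text
time: 4.3
tool_pos: [0.4457, -0.121, 0.0512]
tcp_rot: [1.32, 1.133, -1.32]
wrist_force: [-4.3, -0.2, 9.3]
width: 0.001
[-3.12099026 -0.27680864  9.40765055] [ 0.44568814 -0.1209962   0.05117009]
tab z [ 0.54339647 -0.02706453  0.06509174]
60020 [0.05190913 0.02928947 0.05540683] 0.0006687306879938989
tab before [ 0.54548285 -0.02467133  0.05789403]
47394 [-0.04800786 -0.02662333  0.05541236] 0.000663029890949403
```

View pics/s3.png

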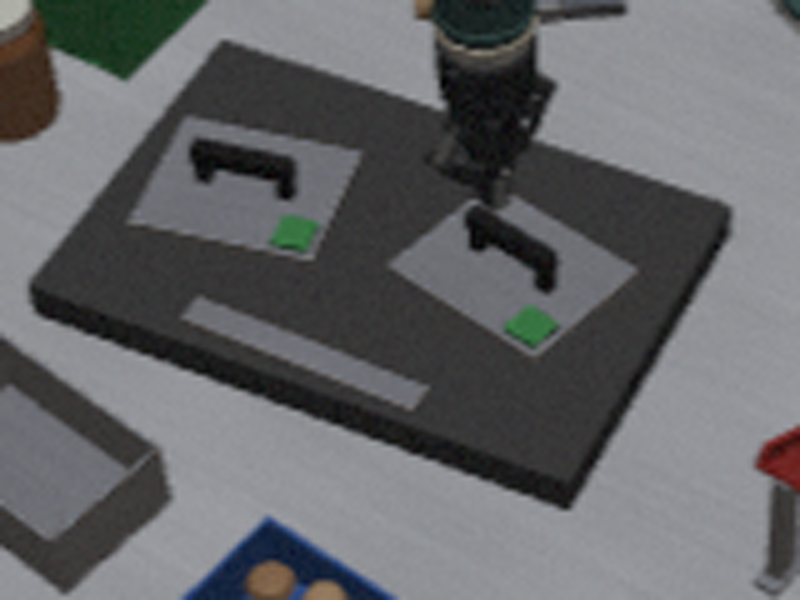

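Pushing the left lid's far corner rocked it over. Panel slope flipped from (-0.048, -0.027) to (+0.052, +0.029) under 9 N, and in the picture the tab (530,325) has risen. So the left lid is the twisted one. Now I'll lift, open and move over its handle.

```bash
python3 -m creep '[[255,[0,0,8],0],[255,[0,0,17],0],[255,[0,0,25],0],[255,[0,0,25],0],[60,[13,9,25],0],[60,[13,9,0],0],[60,[13,10,0],0],[60,[14,10,0],0]]'; python3 -m creep '[[60,[0,0,0],0],[60,[0,0,0],0],[60,[0,0,0],0],[60,[0,0,0],0],[60,[0,0,0],0],[60,[0,0,0],0],[60,[0,0,0],0],[60,[0,0,0],0]]'
python3 - <<'E'
from h import *
from workcell import *
c=get_calibration("wrist");p,d=read_camera("wrist");cv2.imwrite("pics/w4.png",p);pickle.dump((c,p,d),open("w4.pkl","wb"));s=read_state();print(s["tool_pos"],s["q"])
M=R.from_rotvec(s["tcp_rot"]).as_matrix();print(M[:,1],np.arctan2(M[1,1],M[0,1]))
c=get_calibration("top");p,d=read_camera("top");pickle.dump((c,p,d),open("t4.pkl","wb"));crop(p,255,150,415,270,5,"pics/t4.png")
E
```

```text
time: 5.07
tool_pos: [0.4995, -0.0824, 0.1513]
tcp_rot: [1.322, 1.132, -1.319]
wrist_force: [0.4, -0.2, -0.1]
width: 0.56
time: 5.73
tool_pos: [0.4983, -0.0831, 0.1503]
tcp_rot: [1.321, 1.133, -1.321]
wrist_force: [-0.5, 0.4, -0.6]
width: 0.764
[ 0.49839189 -0.08303887  0.1503065 ] [-2.14397980e-01  9.14104468e-03  2.04778783e+00 -6.21724341e-07
  1.08461031e+00 -6.20855843e-02]
[ 9.88422917e-01 -1.51723874e-01  5.33338383e-05] -0.15231210518483002
```

View pics/w4.png

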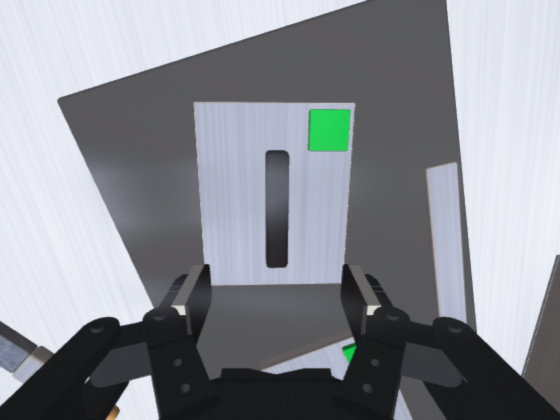

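Run:
```python
from h import *
c,p,d=load("w4");X=cloud(c,d)
a,b=ray(c,277,155,.0925),ray(c,277,246,.0925)
pb=p.astype(int);m=(pb.max(-1)<75)&(X[...,2]>.088)&(X[...,2]<.1)&(abs(X[...,0]-.5)<.06)&(abs(X[...,1]+.07)<.07)
q=X[m];print(len(q),q.mean(0),q.min(0),q.max(0))
y=np.array([.1517,.9884]);s=(q[:,:2]@y);mid=(s.min()+s.max())/2;print("len",s.max()-s.min());t=q[:,:2]@np.array([.9884,-.1517]);print("w",t.max()-t.min(),"centre",y*mid+np.array([.9884,-.1517])*(t.max()+t.min())/2)
tcp=np.array([.4984,-.0830]);print("tcp in lid dir",(tcp@[.9884,-.1517])-(t.max()+t.min())/2,tcp@y-mid)
```

```text
1014 [ 0.49794368 -0.08538361  0.09249653] [ 0.4876062  -0.11003991  0.08800111] [ 0.51290493 -0.02775576  0.09482647]
len 0.08208444393425071
w 0.014551446926763245 centre [ 0.50045999 -0.06873826]
tcp in lid dir 0.00010086492906236089 -0.014409228027138237
```

```bash
python3 -m creep '[[60,[0,0,-15],0],[60,[0,0,-15],0],[60,[0,0,-15],0],[60,[0,0,-15],0],[60,[0,0,-13],0],[60,[0,0,-10],0],[60,[0,0,0],0],[120,[0,0,0],0]]' 25; python3 -m creep '[[255,[0,0,0],0],[255,[0,0,0],0],[255,[0,0,0],0],[255,[0,0,0],0],[255,[0,0,0],0],[255,[0,0,0],0],[255,[0,0,0],0],[255,[0,0,0],0]]';python3 -m creep '[[255,[0,0,3],0],[255,[0,0,5],0],[255,[0,0,8],0],[255,[0,0,12],0],[255,[0,0,16],0],[255,[0,0,18],0],[255,[0,0,20],0],[255,[0,0,20],0]]'
python3 - <<'E'
from h import *
from workcell import *
c=get_calibration("wrist");p,d=read_camera("wrist");cv2.imwrite("pics/w5.png",p);pickle.dump((c,p,d),open("w5.pkl","wb"));s=read_state();print(s["tool_pos"],s["wrist_force"],s["torque"])
c=get_calibration("scene");p,d=read_camera("scene");pickle.dump((c,p,d),open("s5.pkl","wb"));crop(p,165,140,325,260,5,"pics/s5.png")
E
```

```text
time: 6.5
tool_pos: [0.4981, -0.0828, 0.0669]
tcp_rot: [1.32, 1.135, -1.321]
wrist_force: [-0.2, -0.2, 0.6]
width: 0.64
time: 7.17
tool_pos: [0.4991, -0.0831, 0.0682]
tcp_rot: [1.321, 1.132, -1.32]
wrist_force: [-0.8, 0.2, 6.0]
width: 0.183
time: 7.83
tool_pos: [0.4981, -0.0827, 0.1706]
tcp_rot: [1.32, 1.134, -1.321]
wrist_force: [0.7, 0.3, -4.3]
width: 0.185
[ 0.50110947 -0.08335968  0.17549076] [ 1.30595976 -0.56890703 -1.59508206] [-0.26505072  0.05525241 -0.01703951]
```

View pics/w5.png

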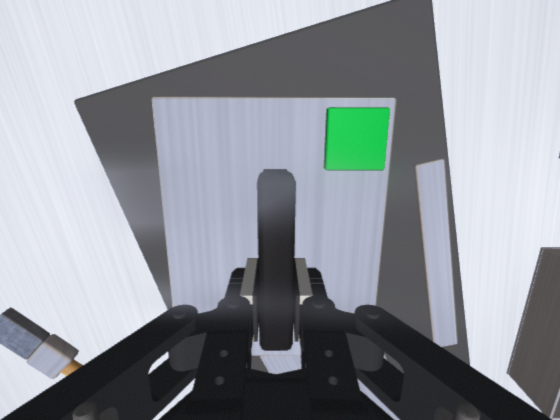

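View pics/s5.png

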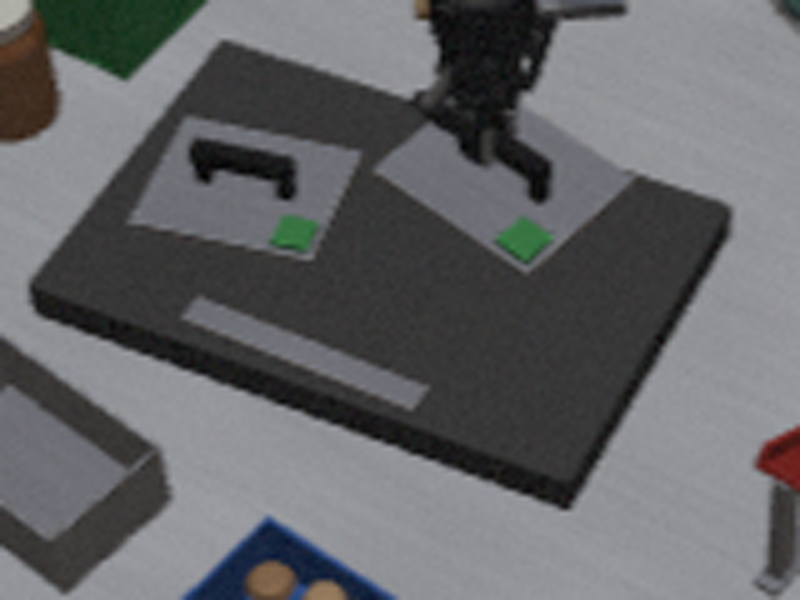

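```bash
cat >> h.py <<'E'
def tilt(n,tcp,yaw):
    c,p,d=load(n);X=cloud(c,d);pb=p.astype(int)
    T=np.array(tcp);q0=X-T
    ly=np.array([-np.sin(yaw),np.cos(yaw)]);lx=np.array([np.cos(yaw),np.sin(yaw)])
    a=q0[...,:2]@lx;b=q0[...,:2]@ly
    m=(pb.min(-1)>110)&(abs(a)<.055)&(a*a>.012**2)&(b>.02)&(b<.085)&(abs(q0[...,2]+.015)<.05)&(d>0)
    A=np.c_[a[m],b[m],np.ones(m.sum())];z=q0[...,2][m]
    for _ in range(3):
        s=np.linalg.lstsq(A,z,rcond=None)[0];r=abs(z-A@s);k=r<max(.002,2*r.std());A,z=A[k],z[k]
    print(len(z),"slope lidx,lidy,h rel tcp",s.round(4),r.std())
E
python3 - <<'E'
from h import *
tilt("w5",[.5011,-.0834,.1755],-.152)
E
```

```text
16934 slope lidx,lidy,h rel tcp [-0.0207 -0.0413 -0.0179] 0.0003768876928129671
```

```bash
python3 -m creep '[[255,[2,12,6],0.1],[255,[2,25,6],0.1],[255,[2,25,6],0.1],[255,[2,25,6],0.1],[255,[2,26,6],0.1],[255,[2,26,6],0.1],[255,[2,26,4],0.1],[255,[2,26,0],0.1]]'; python3 -m creep '[[255,[3,26,0],0.11],[255,[3,26,0],0.11],[255,[3,26,0],0.11],[255,[3,26,0],0.11],[255,[3,26,0],0.11],[255,[3,26,0],0.11],[255,[3,26,0],0.11],[255,[2,26,0],0.07]]'
python3 -m creep '[[255,[0,0,0],0],[255,[0,0,0],0],[255,[0,0,0],0],[255,[0,0,0],0],[255,[0,0,0],0],[255,[0,0,0],0],[255,[0,0,0],0],[255,[0,0,0],0]]'
python3 - <<'E'
from h import *
from workcell import *
s=read_state();c=get_calibration("wrist");p,d=read_camera("wrist");cv2.imwrite("pics/w6.png",p);pickle.dump((c,p,d),open("w6.pkl","wb"));print(s["tool_pos"],s["wrist_force"],s["torque"],s["q"])
M=R.from_rotvec(s["tcp_rot"]).as_matrix();yaw=np.arctan2(M[1,1],M[0,1]);print(yaw)
tilt("w6",s["tool_pos"],yaw)
c=get_calibration("scene");p,d=read_camera("scene");pickle.dump((c,p,d),open("s6.pkl","wb"));crop(p,285,155,425,275,5,"pics/s6.png")
E
```

```text
time: 8.6
tool_pos: [0.5144, 0.1094, 0.2092]
tcp_rot: [0.716, 1.449, -0.716]
wrist_force: [0.5, 0.7, -5.3]
width: 0.178
time: 9.27
tool_pos: [0.5369, 0.3171, 0.2076]
tcp_rot: [0.06, 1.572, -0.062]
wrist_force: [0.6, -0.5, -4.8]
width: 0.181
time: 9.93
tool_pos: [0.5377, 0.3156, 0.2095]
tcp_rot: [0.066, 1.57, -0.066]
wrist_force: [0.6, -0.5, -4.7]
width: 0.182
[0.53766298 0.31562583 0.20948268] [ 0.60481427 -0.53202219 -4.65366569] [-0.0716913  -0.14788488 -0.00998554] [ 4.90897466e-01  1.81616611e-01  1.74432695e+00 -3.11473024e-05
  1.21534712e+00 -9.96242814e-01]
1.4871511332227914
16991 slope lidx,lidy,h rel tcp [ 0.0008 -0.0634 -0.0129] 0.0003757124967481653
```

View pics/w6.png

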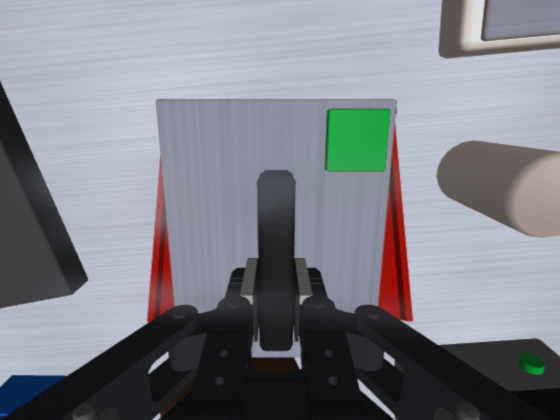

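View pics/s6.png

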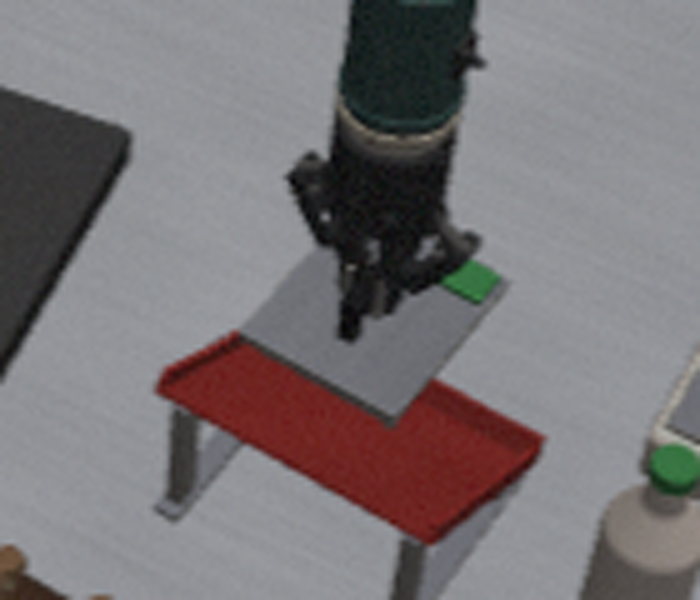

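```bash
python3 -m creep '[[255,[-1,0,-10],0],[255,[0,0,-12],0],[255,[0,0,-12],0],[255,[0,0,-10],0],[255,[0,0,-8],0],[255,[0,0,-6],0],[255,[0,0,-2],0],[255,[0,0,-2],0]]' 20; python3 -m creep '[[255,[0,0,-2],0],[255,[0,0,-2],0],[255,[0,0,-2],0],[255,[0,0,-1],0],[255,[0,0,-1],0],[255,[0,0,-1],0],[255,[0,0,-1],0],[255,[0,0,0],0]]'
python3 - <<'E'
from h import *
from workcell import *
s=read_state();c=get_calibration("wrist");p,d=read_camera("wrist");cv2.imwrite("pics/w7.png",p);pickle.dump((c,p,d),open("w7.pkl","wb"));print(s["tool_pos"],s["wrist_force"],s["torque"])
tilt("w7",s["tool_pos"],1.487)
E
```

```text
time: 10.7
tool_pos: [0.5364, 0.3161, 0.1466]
tcp_rot: [0.065, 1.57, -0.065]
wrist_force: [0.3, -0.6, -5.1]
width: 0.183
time: 11.37
tool_pos: [0.5353, 0.3158, 0.1374]
tcp_rot: [0.064, 1.572, -0.066]
wrist_force: [-5.7, -2.3, -0.1]
width: 0.183
[0.53528171 0.31580545 0.13736023] [-5.74299522 -2.31988842 -0.14710025] [-0.19397868  0.54444806  0.13568475]
16272 slope lidx,lidy,h rel tcp [ 0.0132 -0.14   -0.0129] 0.0003800039912980412
```

```bash
python3 -m creep '[[255,[0,0,-1],0],[255,[0,0,-1],0],[255,[0,0,-1],0],[255,[0,0,-1],0],[255,[0,0,-1],0],[255,[0,0,-1],0],[255,[0,0,-1],0],[255,[0,0,-1],0]]'
python3 - <<'E'
from h import *
from workcell import *
s=read_state();c=get_calibration("wrist");p,d=read_camera("wrist");cv2.imwrite("pics/w8.png",p);pickle.dump((c,p,d),open("w8.pkl","wb"));print(s["tool_pos"],s["wrist_force"],s["torque"])
tilt("w8",s["tool_pos"],1.487)
c=get_calibration("scene");p,d=read_camera("scene");pickle.dump((c,p,d),open("s8.pkl","wb"));crop(p,285,155,425,275,5,"pics/s8.png")
E
```

```text
time: 12.08
tool_pos: [0.5331, 0.315, 0.1288]
tcp_rot: [0.062, 1.577, -0.067]
wrist_force: [-11.4, -4.7, 2.8]
width: 0.184
[0.53313666 0.31496828 0.12878081] [-11.3992592   -4.67577888   2.77886881] [-0.45496767  1.34023615  0.25927726]
13917 slope lidx,lidy,h rel tcp [ 0.0267 -0.2618 -0.0133] 0.0003938887666894147
```

View pics/w8.png

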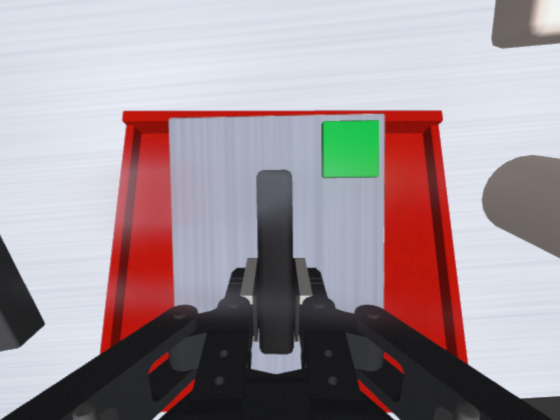

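View pics/s8.png

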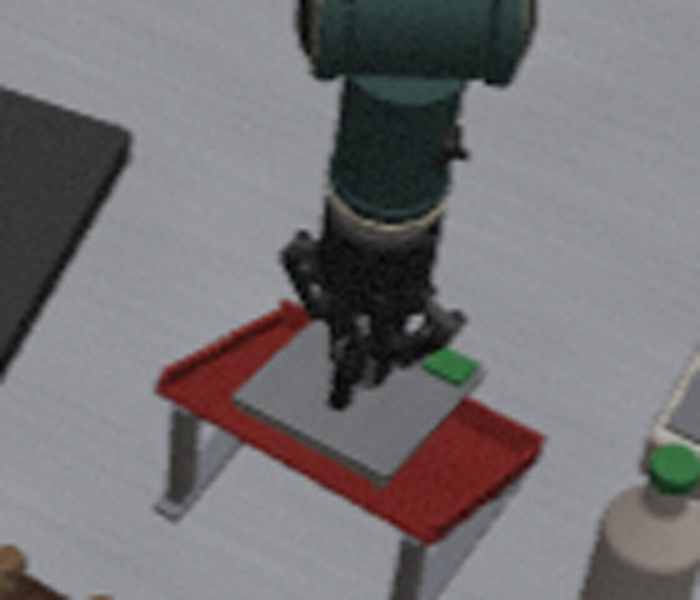

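```bash
python3 -m creep '[[255,[0,0,-1],0],[255,[0,0,-1],0],[255,[0,0,-1],0],[255,[0,0,-1],0],[255,[0,0,-1],0],[255,[0,0,-1],0],[255,[0,0,-1],0],[255,[0,0,-1],0]]'
python3 - <<'E'
from h import *
from workcell import *
s=read_state();c=get_calibration("wrist");p,d=read_camera("wrist");cv2.imwrite("pics/w9.png",p);pickle.dump((c,p,d),open("w9.pkl","wb"));print(s["tool_pos"],s["wrist_force"],s["torque"])
tilt("w9",s["tool_pos"],1.487)
E
```

```text
time: 12.85
tool_pos: [0.5322, 0.3146, 0.1202]
tcp_rot: [0.061, 1.579, -0.068]
wrist_force: [-11.8, -4.0, 2.2]
width: 0.187
[0.53219226 0.31459166 0.12018534] [-11.75155216  -3.96016115   2.18877304] [-0.36002602  1.48285022  0.33169572]
11777 slope lidx,lidy,h rel tcp [ 0.039  -0.3941 -0.0138] 0.00040185080766829453
```

View pics/w9.png

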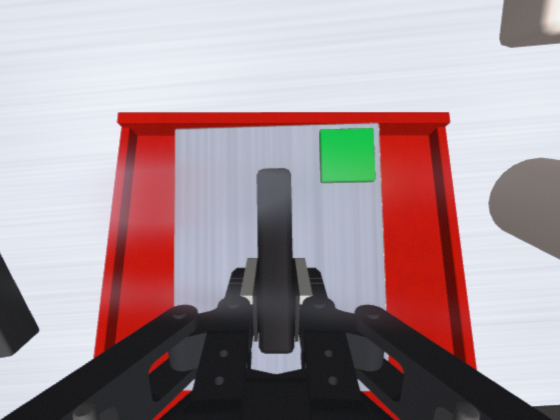

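```bash
python3 -m creep '[[255,[0,0,-1],0],[255,[0,0,-1],0],[255,[0,0,-1],0],[255,[0,0,-1],0],[255,[0,0,-1],0],[255,[0,0,-1],0],[255,[0,0,-1],0],[255,[0,0,0],0]]'
python3 - <<'E'
from h import *
from workcell import *
s=read_state();c=get_calibration("wrist");p,d=read_camera("wrist");cv2.imwrite("pics/w10.png",p);pickle.dump((c,p,d),open("w10.pkl","wb"));print(s["tool_pos"],s["wrist_force"],s["torque"])
tilt("w10",s["tool_pos"],1.487)
X=cloud(c,d)
for u,v in[(150,200),(150,250),(410,200),(410,250),(200,150),(230,200),(350,220),(350,150)]: print((u,v),X[v,u].round(4))
E
```

```text
time: 13.57
tool_pos: [0.5327, 0.3151, 0.1132]
tcp_rot: [0.062, 1.577, -0.067]
wrist_force: [-10.9, -3.0, 1.7]
width: 0.181
[0.53267847 0.31507576 0.11316619] [-10.94935691  -2.98981657   1.72188459] [-0.24176629  1.39119892  0.32239144]
9935 slope lidx,lidy,h rel tcp [ 0.0501 -0.523  -0.0146] 0.0004094466858717453
(150, 200) [0.4988 0.2361 0.065 ]
(150, 250) [0.5272 0.2362 0.0801]
(410, 200) [0.5123 0.4033 0.0649]
(410, 250) [0.5395 0.3979 0.0816]
(200, 150) [0.4699 0.2732 0.0649]
(230, 200) [0.4989 0.2904 0.0806]
(350, 220) [0.5139 0.3591 0.0898]
(350, 150) [0.4759 0.3625 0.0763]
```

View pics/w10.png

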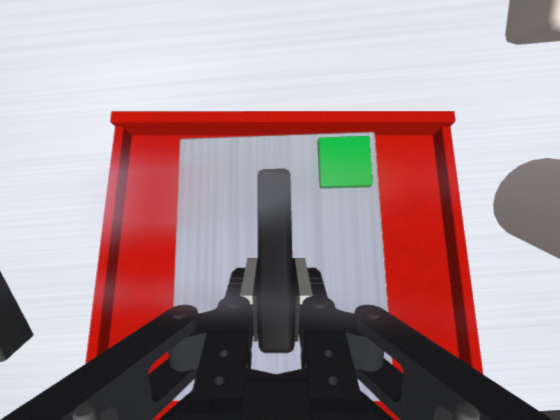

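```bash
python3 -m creep '[[255,[0,0,-1],0],[255,[0,0,-1],0],[255,[0,0,-1],0],[255,[0,0,-0.5],0],[255,[0,0,0],0],[255,[0,0,0],0],[255,[0,0,0],0],[255,[0,0,0],0]]'
cat > chk.py <<'E'
from h import *
import sys
def fit(X,m):
    q=X[m]
    for _ in range(4):
        c=q.mean(0);n=np.linalg.svd(q-c,full_matrices=False)[2][2];n=n*np.sign(n[2]);r=(q-c)@n;k=abs(r)<max(.0015,2*r.std());q=q[k]
    return c,n,len(q)
def chk(name):
    c,p,d=load(name);X=cloud(c,d);pb=p.astype(int);ok=(d>0)&(abs(X[...,0]-.54)<.13)&(abs(X[...,1]-.316)<.12)
    red=ok&(pb[...,2]>100)&(pb[...,1]<60)&(pb[...,0]<60)
    u=np.array([.863,-.0709,.5]);y=np.array([.0819,.9966,0]);n0=np.array([-.4983,.0410,.866]);C=np.array([.542,.316,.085])
    L=(X-C);a=L@u;b=L@y;h=L@n0
    fr,nr,k=fit(X,red&(abs(h)<.007)&(abs(b)<.095)&(abs(a)<.08))
    lid=ok&(pb.min(-1)>90)&(np.ptp(pb,axis=-1)<50)&(abs(a)<.1)&(abs(b)<.09)&(h>.008)&(h<.035)
    fl,nl,k2=fit(X,lid)
    print("face",k,fr.round(4),nr.round(4),"slope",np.degrees(np.arccos(nr[2])),"lid",k2,fl.round(4),nl.round(4))
    g=(fl-C);print("angle",np.arccos(nr@nl),"panel top height at fitted mean over face",(fl-fr)@nr,"lid a range",np.percentile(a[lid],[.5,99.5]),"b",np.percentile(b[lid],[.5,99.5]))
E
python3 - <<'E'
from chk import *
from workcell import *
s=read_state();c=get_calibration("wrist");p,d=read_camera("wrist");cv2.imwrite("pics/w11.png",p);pickle.dump((c,p,d),open("w11.pkl","wb"));print(s["tool_pos"],s["wrist_force"],s["torque"])
chk("w11")
c=get_calibration("scene");p,d=read_camera("scene");pickle.dump((c,p,d),open("s11.pkl","wb"));crop(p,285,155,425,275,5,"pics/s11.png")
E
```

```text
time: 14.28
tool_pos: [0.5329, 0.3153, 0.1124]
tcp_rot: [0.062, 1.577, -0.066]
wrist_force: [-15.9, -5.2, 13.2]
width: 0.182
[0.53287952 0.31530585 0.1124295 ] [-15.92910342  -5.15621607  13.18526136] [-0.68043749  2.15320998  0.35849476]
face 14288 [0.5337 0.3342 0.0802] [-0.4997  0.039   0.8653] slope 30.078945472471258 lid 25628 [0.5143 0.3148 0.0878] [-0.4734 -0.0032  0.8809]
angle 0.05213926364331692 panel top height at fitted mean over face 0.015442663162278799 lid a range [-0.07759023  0.06691867] b [-0.0599838   0.05810986]
```

View pics/w11.png

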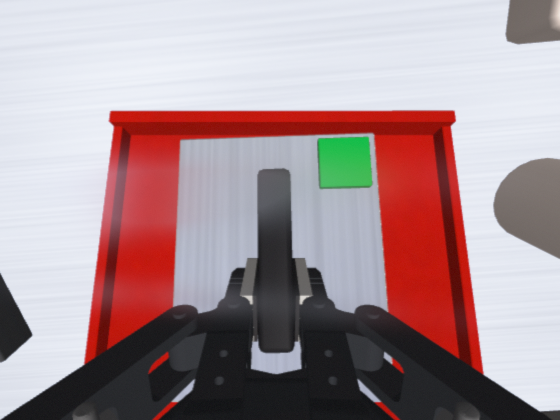

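View pics/s11.png

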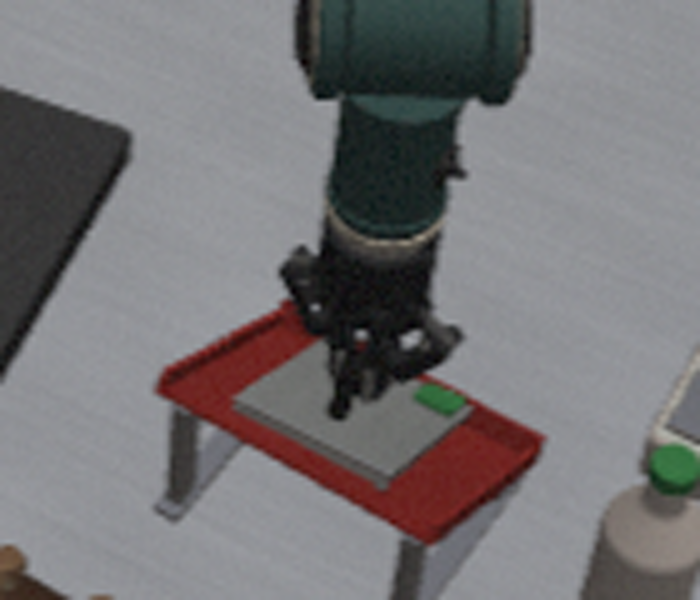

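Lid is seated: 0.05 rad off the face, panel top 15.4 mm above it, centre near the face's centre. I'll ease the preload, then open.

```bash
python3 -m creep '[[255,[-1,0,0.5],0],[255,[-1,0,0.5],0],[255,[-1,0,0.5],0],[255,[0,0,0],0],[255,[0,0,0],0],[255,[0,0,0],0],[255,[0,0,0],0],[255,[0,0,0],0]]'; python3 -m creep '[[190,[0,0,0],0],[170,[0,0,0],0],[150,[0,0,0],0],[130,[0,0,0],0],[110,[0,0,0],0],[110,[0,0,0],0],[110,[0,0,0],0],[110,[0,0,0],0]]'
python3 - <<'E'
from chk import *
from workcell import *
s=read_state();c=get_calibration("wrist");p,d=read_camera("wrist");cv2.imwrite("pics/w12.png",p);pickle.dump((c,p,d),open("w12.pkl","wb"));print(s["tool_pos"],s["wrist_force"],s["torque"])
chk("w12")
E
```

```text
time: 15.05
tool_pos: [0.5328, 0.316, 0.1125]
tcp_rot: [0.065, 1.571, -0.065]
wrist_force: [-6.3, -1.8, 2.6]
width: 0.181
time: 15.72
tool_pos: [0.5336, 0.3161, 0.1123]
tcp_rot: [0.065, 1.57, -0.065]
wrist_force: [-0.1, -0.1, -0.6]
width: 0.571
[0.53359368 0.31611679 0.11230508] [-0.09829118 -0.12561902 -0.55257453] [ 0.01949073 -0.02612449 -0.01712442]
face 14308 [0.5348 0.3327 0.0809] [-0.4998  0.0392  0.8653] slope 30.085571436104114 lid 29413 [0.5228 0.3137 0.0922] [-0.5263  0.0861  0.846 ]
angle 0.05719472841632121 panel top height at fitted mean over face 0.015023050635107145 lid a range [-0.07832397  0.06656623] b [-0.05816932  0.05977568]
```

View pics/w12.png

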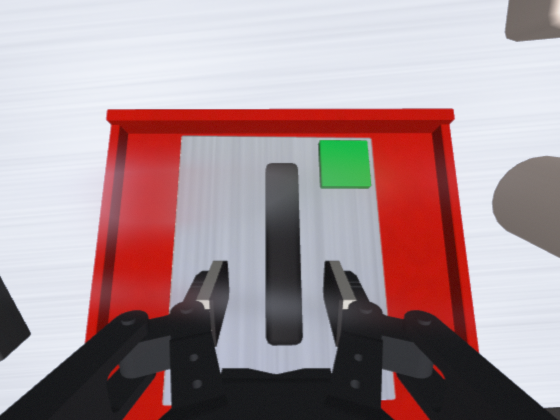

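Released: no contact force, and the lid stays put, tilted 0.057 rad on its twist. Withdrawing straight up.

```bash
python3 -m creep '[[110,[0,0,4],0],[110,[0,0,8],0],[110,[0,0,15],0],[110,[0,0,20],0],[110,[0,0,20],0],[110,[0,0,20],0],[110,[0,0,20],0],[110,[0,0,20],0]]'; python3 -m creep '[[110,[-5,0,10],0],[110,[0,-20,5],0],[110,[0,-20,0],0],[110,[0,-20,0],0],[110,[0,-10,0],0],[110,[0,0,0],0],[110,[0,0,0],0],[110,[0,0,0],0]]'
python3 - <<'E'
from chk import *
from workcell import *
s=read_state()
for n in("wrist","top","scene"):
    c=get_calibration(n);p,d=read_camera(n);cv2.imwrite(f"pics/{n}13.png",p);pickle.dump((c,p,d),open(f"{n}13.pkl","wb"))
print(s["time"],s["tool_pos"],s["wrist_force"])
chk("wrist13")
E
```

```text
time: 16.43
tool_pos: [0.5336, 0.3162, 0.2413]
tcp_rot: [0.065, 1.569, -0.065]
wrist_force: [0.3, 0.2, 0.4]
width: 0.57
time: 17.1
tool_pos: [0.5284, 0.2468, 0.2542]
tcp_rot: [0.066, 1.57, -0.065]
wrist_force: [1.3, -0.1, 0.6]
width: 0.57
17.1 [0.52841944 0.24677136 0.25420539] [ 1.3087576  -0.0663068   0.64251242]
face 7774 [0.5557 0.3253 0.0933] [-0.5     0.0392  0.8651] slope 30.101976668566543 lid 13174 [0.538  0.3128 0.1017] [-0.5259  0.086   0.8462]
angle 0.05678071912135834 panel top height at fitted mean over face 0.015638925409871492 lid a range [-0.07786461  0.06998644] b [-0.05827876  0.05991832]
```

View pics/wrist13.png

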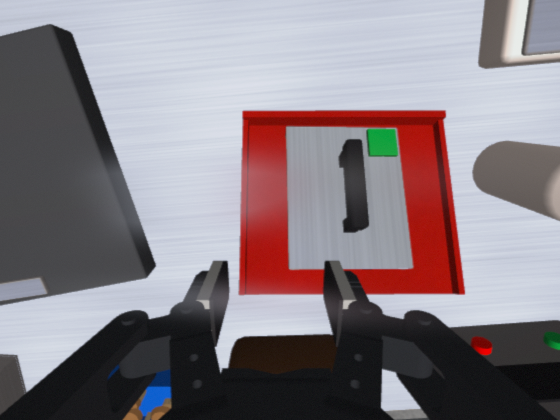

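View pics/scene13.png

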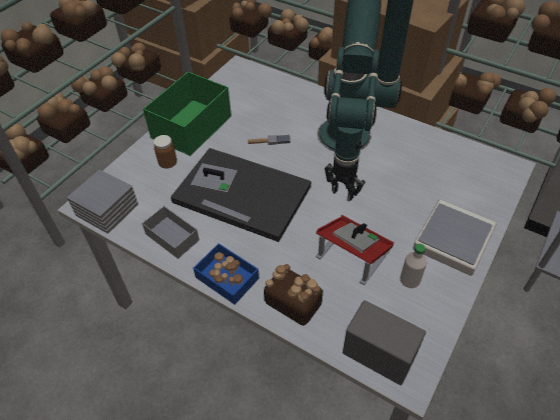

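The wrist view shows the lid lying on the red face (panel 287–412, 127–268), handle up and fingers clear. The scene view shows the other lid, straightedge, jar and bottle where they were.

Run:
```python
from workcell import *
finish_job();s=read_state();print(s["time"],s["wrist_force"])
```

```text
the job is handed in; nothing more can be done
the job is handed in; nothing more can be done
```

I found the twisted lid, the left one nearer the rack, by rocking it. I carried it by its handle to the red rack, laid it flat, let go and handed the job in at about 17 s.

- **Rocking:** I pushed the far corner down with about 9 N. The panel's slope flipped from (-0.048, -0.027) to (+0.052, +0.029), and the tab corner rose.
- **Laying it down:** Moves could not tilt the tool. I turned the lid so its handle ran along the slope and let it pivot in the fingers against the face. While still held it was 0.05 rad off the face, with the panel top 15.4 mm above it, which matches the panel's 15 mm, so it was down on the face.
- **After letting go:** The lid did not slide. It rests about 0.057 rad off the face because of its twist, within the 0.12 rad allowed. Its centre is within about 5 mm of the face's centre both ways, the fingers are clear, and the wrist force is near zero (about 1 N).
- **Other things:** In the last scene picture the true lid, straightedge, jar and bottle look unmoved. I judged that by eye and did not measure it. I did not push the true lid either; the first depth images showed it level.

No check failed. The only disagreement was that the force along x built up to about 16 N while the lid pivoted, so I eased it before opening.

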